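Find the tamping pad that has gone soft and push its tag down

ROBOT

A 6-joint arm with a two-finger parallel gripper is mounted at the origin on a cart in front of the work surface, level with it; the furniture and walls round the work are solid. World frame = base frame: x ahead of the robot, y to its left, z up, the work surface at z = 0. Lengths are in m, angles in rad, forces in N, time in s.
With the tool pointing down it reaches from about 0.35 to 0.85 m from the base axis. Payload 8.1 kg.
Tool frame: the origin (TCP) lies midway between the tips of the shut fingers; the grasp point (between the pads) lies 19 mm behind it; z points along the fingers, y is the line along which they close (so a half turn about z gives the same grasp; the last joint's range is limited). The gripper opens to 85 mm and grips with 20 to 120 N. Pads are 22 mm wide; open, the fingers measure 114 mm over their backs; the gripper's body (76 mm by 85 mm) begins 54 mm behind the grasp point. The pads swing forward as they close: fully open they stand 13 mm farther back than shut.
Start: joints at [-1.235, 0.13, 1.488, -0, 1.523, -0.085], TCP at [0.245, -0.548, 0.231] pointing down, gripper open.
Joint ranges: [-2.96, 2.96], [-0.89, 2.26], [0.02, 2.5], [-1.34, 4.48], [0, 2.73], [-2.66, 2.66]. Speed limits (rad/s): [2.39, 2.39, 2.79, 3.14, 3.14, 3.14].

INTERFACE

Orientations are given as a rotation vector (axis times angle).
In Python, from workcell import manip gives the robot as it stands. The module is installed in compiled form; this text tells all that it offers.
- The arm moves only by the tool send_rows, never from a script. Its arguments are lists of equal length, an entry for each row: "xyz": the shift along the tool's x, y, z in mm, a list of three; "turn": the turn, a rotation vector about the tool's x, y, z in rad, a list of three. In form: {"xyz": [[dx, dy, dz], ...], "turn": [[rx, ry, rz], ...]}. A call has 1 to 8 rows; each row shifts and turns the commanded pose from where the row before left it, along the tool's axes as they then stand; what a row does not reach is not made up. A row lasts 1/8 s, in which the tool goes at most 62.5 mm and 10.7 degrees, less where a joint would pass 70% of its speed; a pose out of reach is approached as far as the arm can. A call with a gripper value outside its range is refused whole. "gripper" is the finger opening in mm, from 0 to 85.4, set as the call begins (left out, the last holds). The fingers move at their own pace and stop on an object; "newtons" is the grip in N (left out, the last holds). Time passes only in rows, so rows that do not move let the fingers close. It gives the time, the measured TCP pose, the force and the opening at its end, in the units of the state.
- manip.observe(): the state, without advancing time (a new reading comes with each control period).
- manip.read_camera(name): name is "scene" or "top"; returns a dict with "image" (420x560x3 uint8, blue, green, red), "fovy" (degrees; the focal length in pixels is half the picture's height over the tangent of half this angle, whatever the lens; pixels are square), "cx", "cy" (the principal point, pixels), "distortion" ([k1, k2, p1, p2, k3] as OpenCV has them; the pictures are not rectified), "R" (3x3) and "t" (3): a world point X has camera coordinates R X + t. Camera axes: x right, y down, z forward; pixel columns grow to the right and rows downward; lengths in m; the calibration is good to about 2 mm. A picture is of the moment at which its call begins. There is no depth.
- manip.finish_job(): hands the job in, once; it reports no verdict.
The state is a dict: "time_s": time; "joint_pos": joint angles; "joint_vel": joint speeds; "tau": joint torques, N m; "position": TCP position; "tool_rot": TCP orientation; "ft_force": force on the tool from outside, world axes, zero at the start; "moment": the same for the moment, N m; "finger_gap": finger opening in m.
Only numpy, scipy, OpenCV 4.12 (cv2) and the standard library are available. Lean on these libraries where they do the work, as an engineer would, in place of code of your own. Each camera call takes 0.05 s, during which the arm holds its last target. There are 200 camera calls.

TASK

One of the three sprung tamping pads on the counter has gone soft. With the fingertips, press each of the three pads well down to feel its spring, and only then push the tag of the softest one fully down to mark it for repair. Leave the other two tags up, and do not lift, shift or knock over anything else on the counter.

Things in the scene. Friction and masses are not known exactly. Their poses are not given: they have to be found in the camera images.
- rig: tamping rig fixed to the counter: a steel plate 160 (its x) x 380 (its y) x 8 mm, origin at the centre of its underside, x pointing away from the robot, y to the robot's left. Three outwardly identical sprung units stand on it in a row, at y = +135 (left), 0 (middle) and -135 mm (right). Each is an aluminium block 146 x 80 mm whose top is 24 mm above the counter, with a round sprung pad in its far half (x = +32 mm) and its own tag in its near half (x = -50 mm)
- pad_left_top (a point): fixed point: centre of the top of the left unit's pad while it is up, 78 mm above the counter. The pad is a dark rubber disc 60 mm across and 22 mm thick that goes down at most 20 mm and springs back up when released. All pads have about 1 N of preload; the softest then takes about 0.35 N per mm, the other two 0.9 and 1.25 N per mm. Which is where changes each time
- tag_left_top (a point): fixed point: centre of the top of the left unit's tag while it is up, 79 mm above the counter (up to 2 mm lower at the start). The tag is a white T-shaped tab, cap 28 (x) x 36 (y) x 7 mm, over a grey guide block on the same unit; it slides down 18 mm until the cap rests on the block (top then 61 mm above the counter), takes about 3 N to slide and stays where it is left
- ring_left (a joint): travel ring of the left place: a white ring 36 mm across and 6 mm high round the post under the pad. The pad pushes it down and it stays (friction 0.4 N) at the deepest point the pad has reached: 0 at the start, at most 0.020 m
- pad_middle_top (a point): fixed point: centre of the top of the middle unit's pad while it is up, 78 mm above the counter. The pad is a dark rubber disc 60 mm across and 22 mm thick that goes down at most 20 mm and springs back up when released. All pads have about 1 N of preload; the softest then takes about 0.35 N per mm, the other two 0.9 and 1.25 N per mm. Which is where changes each time
- tag_middle_top (a point): fixed point: centre of the top of the middle unit's tag while it is up, 79 mm above the counter (up to 2 mm lower at the start). The tag is a white T-shaped tab, cap 28 (x) x 36 (y) x 7 mm, over a grey guide block on the same unit; it slides down 18 mm until the cap rests on the block (top then 61 mm above the counter), takes about 3 N to slide and stays where it is left
- ring_middle (a joint): travel ring of the middle place: a white ring 36 mm across and 6 mm high round the post under the pad. The pad pushes it down and it stays (friction 0.4 N) at the deepest point the pad has reached: 0 at the start, at most 0.020 m
- pad_right_top (a point): fixed point: centre of the top of the right unit's pad while it is up, 78 mm above the counter. The pad is a dark rubber disc 60 mm across and 22 mm thick that goes down at most 20 mm and springs back up when released. All pads have about 1 N of preload; the softest then takes about 0.35 N per mm, the other two 0.9 and 1.25 N per mm. Which is where changes each time
- tag_right_top (a point): fixed point: centre of the top of the right unit's tag while it is up, 79 mm above the counter (up to 2 mm lower at the start). The tag is a white T-shaped tab, cap 28 (x) x 36 (y) x 7 mm, over a grey guide block on the same unit; it slides down 18 mm until the cap rests on the block (top then 61 mm above the counter), takes about 3 N to slide and stays where it is left
- ring_right (a joint): travel ring of the right place: a white ring 36 mm across and 6 mm high round the post under the pad. The pad pushes it down and it stays (friction 0.4 N) at the deepest point the pad has reached: 0 at the start, at most 0.020 m
- tag_1 (a joint): how far one of the three tags is pushed down: 0 to 0.002 m at the start (up), 0.018 m fully down. The number belongs to the unit, and the units change places each time, so it does not tell left, middle or right
- tag_2 (a joint): how far one of the three tags is pushed down: 0 to 0.002 m at the start (up), 0.018 m fully down. The number belongs to the unit, and the units change places each time, so it does not tell left, middle or right
- tag_3 (a joint): how far one of the three tags is pushed down: 0 to 0.002 m at the start (up), 0.018 m fully down. The number belongs to the unit, and the units change places each time, so it does not tell left, middle or right
- stamp: hand stamp with a dark red handle, 24 x 34 x 74 mm, standing on the rig's plate between the left and middle units; loose bystander, origin at the centre of its underside
- gel_bottle: small bottle with a white cap, 40 x 40 x 99 mm, standing on the rig's plate between the middle and right units; loose bystander, origin at the centre of its underside
- tamper: coffee tamper with a dark wooden handle, 58 x 58 x 94 mm, left of the rig; loose bystander, origin at the centre of its underside
- pudding_0: lidded dessert cup, 78 mm across, 74 mm high, right of the rig; loose bystander, origin at the centre of its underside
- milk_pitcher: steel milk pitcher, 72 x 113 x 104 mm, behind the rig; loose bystander, origin at the centre of its underside
- porcelain_cups: two stacked white porcelain cups, 82 mm across, 89 mm high, behind the rig; loose bystander, origin at the centre of its underside

How it is judged:
By the outcome, as a careful person would: the job done as asked, in the order asked, and still so for the second after the job is handed in, with the robot touching nothing.
It also fails if it takes over 48 s, if anything falls off the work surface, if the arm or the gripper's body presses on something with over 40 N, if the wrist force passes 120 N, or if a joint passes its speed limit or range.

## Working session

There is one attempt and no reset: what is moved stays moved. The work goes in short steps, Python scripts to look and compute and a tool call to move; the robot and the scene stay as the last step left them, time stands still between calls to the robot, and variables do not carry over. Pictures are saved under pics/ and viewed, on a budget of 10 in all, crops included, one or two more only if the job needs it, and the job is handed in when it is done.

Besides the shell and the picture viewer there is one more tool, called in YAML: its name, and indented under it one key for each argument. send_rows: Moves the arm, as the interface text tells. Its arguments: {"type":"object","properties":{"xyz":{"type":"array"},"turn":{"type":"array"},"gripper":{"type":"number"},"newtons":{"type":"number"}},"required":["xyz","turn"]}

```bash
mkdir -p pics; ls
python3 - <<'E'
from workcell import manip
import cv2,numpy as np
for n in("scene","top"):
    c=manip.read_camera(n);cv2.imwrite(f"pics/{n}0.png",c["image"])
    print(n,c["fovy"],c["cx"],c["cy"],c["distortion"],np.round(c["R"],3).tolist(),np.round(c["t"],3).tolist(), (-np.array(c["R"]).T@c["t"]).round(3))
s=manip.observe();print(s)
E
```

```text
pics
scene 50.996312948855916 276.3641265577623 213.04806912461254 [-0.01784617  0.          0.          0.          0.        ] [[-0.816, -0.577, 0.025], [-0.303, 0.391, -0.869], [0.492, -0.717, -0.494]] [0.408, 0.314, 0.91] [-0.02   0.765  0.713]
top 52.11970678026761 277.9381751636207 212.63741734152197 [-0.01887888  0.          0.          0.          0.        ] [[0.02, -1.0, -0.003], [-0.997, -0.02, -0.072], [0.072, 0.004, -0.997]] [-0.164, 0.599, 1.29] [ 0.509 -0.158  1.329]
{'time_s': 0.1, 'joint_pos': array([-1.23539540e+00,  1.31090349e-01,  1.48918521e+00,  3.89098519e-05,
        1.52299150e+00, -8.53574968e-02]), 'joint_vel': array([-0.00128505, -0.00078271, -0.00269585, -0.00022008,  0.00050926,
       -0.00101675]), 'tau': array([ 1.88450547e-03, -5.70953715e+01, -5.01940870e+01, -1.87558439e-04,
        8.12741462e-03, -1.25879556e-04]), 'position': array([ 0.24496443, -0.547172  ,  0.23033837]), 'tool_rot': array([-3.07069733e+00, -6.55710337e-01,  2.67257616e-04]), 'ft_force': array([-0.63585639,  0.26375754,  0.28914966]), 'moment': array([-0.02784195,  0.00052955,  0.00956576]), 'finger_gap': 0.08513775791888711}
```

View pics/top0.png

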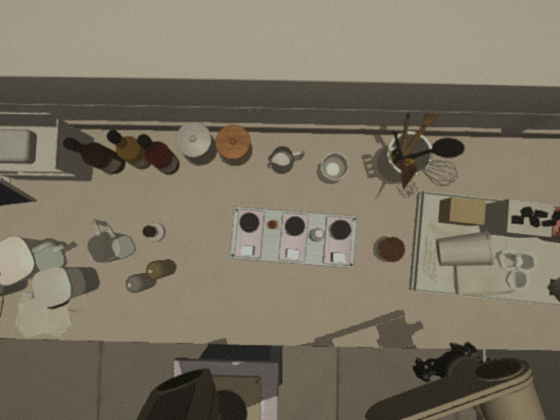

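View pics/scene0.png

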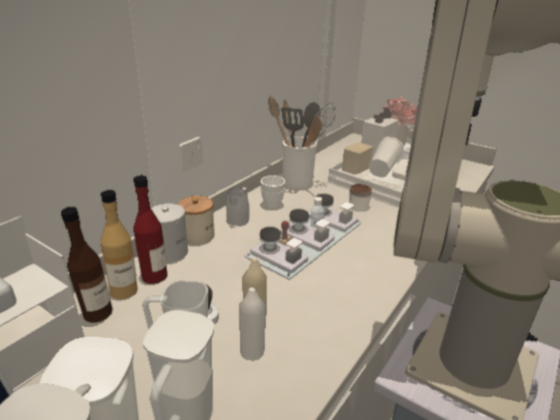

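The top view shows the rig, with pads at about (249,222), (295,226) and (341,230) and tags at about (248,251), (292,254) and (338,258). The stamp is at (272,224) and the bottle at (318,234). The scene view agrees with this layout. Next I'll get sub-pixel positions and fit the rig pose.

```bash
cat > h.py <<'E'
from workcell import manip
import cv2,numpy as np
def K(c):
    f=c["image"].shape[0]/2/np.tan(np.radians(c["fovy"])/2)
    return np.array([[f,0,c["cx"]],[0,f,c["cy"]],[0,0,1]])
def ray(c,uv,z):
    p=cv2.undistortPoints(np.array([[uv]],float),K(c),np.array(c["distortion"]))[0,0]
    R=np.array(c["R"]);o=-R.T@c["t"];d=R.T@np.array([*p,1]);return o+d*(z-o[2])/d[2]
def proj(c,X):
    return cv2.projectPoints(np.array(X,float).reshape(-1,3),cv2.Rodrigues(np.array(c["R"]))[0],np.array(c["t"]),K(c),np.array(c["distortion"]))[0][:,0]
E
python3 - <<'E'
from h import *
from scipy.optimize import least_squares
c=manip.read_camera("top");g=cv2.cvtColor(c["image"],cv2.COLOR_BGR2GRAY)
def cen(u,v,dark,r):
    w=g[v-r:v+r+1,u-r:u+r+1].astype(float)
    m=((w<60) if dark else (w>190)).astype(np.uint8)
    n,l,s,ce=cv2.connectedComponentsWithStats(m);k=1+np.argmax(s[1:,4]);return ce[k]+[u-r,v-r],s[k]
P=[]
print(g[218:228,236:262:2]);print(g[244:258,238:258:2])
for (u,v),d,z in zip([(249,222),(295,226),(341,230),(248,251),(292,254),(338,258)],[1]*3+[0]*3,[.078]*3+[.078]*3):
    ce,s=cen(u,v,d,14);P.append(ray(c,ce,z));print(ce,s,P[-1].round(4))
L=np.array([[.032,.135],[.032,0],[.032,-.135],[-.05,.135],[-.05,0],[-.05,-.135]])
P=np.array(P)[:,:2]
def res(q,w=slice(None)):
    a=q[2];R=np.array([[np.cos(a),-np.sin(a)],[np.sin(a),np.cos(a)]]);return ((L@R.T+q[:2]-P)[w]).ravel()
r=least_squares(res,[.5,-.2,0]);q=r.x;print(q,(r.fun.reshape(-1,2)*1e3).round(1))
a=q[2];R=np.array([[np.cos(a),-np.sin(a)],[np.sin(a),np.cos(a)]])
print((L@R.T+q[:2]).round(4))
im=c["image"].copy()
im=cv2.resize(im[190:290,210:370],None,fx=5,fy=5,interpolation=cv2.INTER_CUBIC)
def dr(X,col):
    for p in proj(c,X): cv2.circle(im,tuple(int(t) for t in ((p-[210,190])*5+2)),2,col,-1)
W=lambda x,y,z:np.array([*(R@[x,y]+q[:2]),z])
dr([W(x,y,.008) for x in(-.08,.08) for y in(-.19,.19)],(0,0,255))
for y in(.135,0,-.135):
    dr([W(.032+.03*np.cos(t),y+.03*np.sin(t),.078) for t in np.arange(0,6.3,.5)],(0,255,0))
    dr([W(-.05+i*.014,y+j*.018,.078) for i in(-1,1) for j in(-1,1)],(255,0,0))
cv2.imwrite("pics/fit.png",im)
E
```

```text
[[158 144  94  38  37  45  41  45  45  40  41 107 157]
 [162 143  71  39  45  42  39  42  46  37  37  88 165]
 [160 143  63  39  44  38  44  45  42  40  43  76 154]
 [159 148  62  48  40  42  41  45  43  40  44  62 158]
 [158 139  54  39  40  41  46  44  39  42  43  63 149]
 [154 144  55  45  47  40  39  47  42  46  41  51 149]
 [150 147  70  42  44  45  43  43  46  49  39  61 154]
 [152 148  80  39  48  45  42  45  46  40  44  90 160]
 [144 156 107  40  38  39  46  46  45  39  44 113 162]
 [146 158 130  43  42  37  46  42  47  40  42 138 161]]
[[161 160 162 162 156 159 158 158 162 162]
 [164 156 161 152 137 140 141 141 151 167]
 [163 161 175 170 173 171 171 142 111 161]
 [161 153 183 184 183 182 181 149  96 159]
 [161 155 178 184 184 180 186 147 102 162]
 [161 158 183 184 183 182 185 144 107 162]
 [163 170 184 183 182 186 190 137 109 161]
 [163 165 180 182 185 183 184 136 118 165]
 [164 170 186 184 182 186 186 129 122 169]
 [158 164 183 184 187 182 186 133 126 162]
 [162 160 171 180 179 183 183 134 130 167]
 [163 162 161 169 155 154 157 135 154 163]
 [137 141 145 149 147 138 159 149 165 158]
 [153 150 133 131 137 125 137 141 145 141]]
[248.85823755 222.11877395] [  5   5  19  19 261] [ 0.5692 -0.068   0.078 ]
[294.42528736 225.61685824] [  5   5  18  18 261] [ 0.5617 -0.201   0.078 ]
[340.16606498 229.39350181] [  4   5  20  18 277] [ 0.5533 -0.3344  0.078 ]Traceback (most recent call last):
  File "<stdin>", line 11, in <module>
  File "<stdin>", line 7, in cen
    return _wrapfunc(a, 'argmax', axis=axis, out=out, **kwds)
    return bound(*args, **kwds)
ValueError: attempt to get argmax of an empty sequence
```

```bash
cat > fit.py <<'E'
from h import *
from scipy.optimize import least_squares
c=manip.read_camera("top");g=cv2.cvtColor(c["image"],cv2.COLOR_BGR2GRAY)
def cen(u,v,dark,r):
    w=g[v-r:v+r+1,u-r:u+r+1].astype(float)
    m=((w<90) if dark else (w>174)).astype(np.uint8)
    n,l,s,ce=cv2.connectedComponentsWithStats(m);k=1+np.argmax(s[1:,4]);return ce[k]+[u-r,v-r],s[k]
P=[]
for (u,v),d,r in zip([(249,222),(295,226),(341,230),(248,251),(292,254),(338,258)],[1]*3+[0]*3,[14]*3+[9]*3):
    ce,s=cen(u,v,d,r);P.append(ray(c,ce,.078));print(ce,s,P[-1].round(4))
L=np.array([[.032,.135],[.032,0],[.032,-.135],[-.05,.135],[-.05,0],[-.05,-.135]])
P=np.array(P)[:,:2]
rot=lambda a:np.array([[np.cos(a),-np.sin(a)],[np.sin(a),np.cos(a)]])
r=least_squares(lambda q:(L@rot(q[2]).T+q[:2]-P).ravel(),[.5,-.2,0]);q=r.x;R=rot(q[2])
print(q,(r.fun.reshape(-1,2)*1e3).round(1).tolist())
np.save("q.npy",q);print((L@R.T+q[:2]).round(4).tolist())
im=cv2.resize(c["image"][190:290,210:370],None,fx=5,fy=5,interpolation=cv2.INTER_CUBIC)
def dr(X,col):
    for p in proj(c,X): cv2.circle(im,tuple(int(t) for t in ((p-[210,190])*5+2)),2,col,-1)
W=lambda x,y,z:np.array([*(R@[x,y]+q[:2]),z])
dr([W(x,y,.008) for x in(-.08,.08) for y in(-.19,.19)],(0,0,255))
for y in(.135,0,-.135):
    dr([W(.032+.03*np.cos(t),y+.03*np.sin(t),.078) for t in np.arange(0,6.3,.5)],(0,255,0))
    dr([W(-.05+i*.014,y+j*.018,.078) for i in(-1,1) for j in(-1,1)],(255,0,0))
cv2.imwrite("pics/fit.png",im)
E
python3 fit.py
```

```text
[248.90410959 222.05479452] [  5   5  19  19 292] [ 0.5694 -0.0681  0.078 ]
[294.35430464 225.86754967] [  4   5  20  19 302] [ 0.5609 -0.2008  0.078 ]
[339.97492163 229.44514107] [  3   4  21  20 319] [ 0.5532 -0.3338  0.078 ]
[246.18604651 250.34883721] [ 2  4 11  9 86] [ 0.487  -0.0623  0.078 ]
[292.5952381  253.83333333] [ 5  4 11 10 84] [ 0.4797 -0.1972  0.078 ]
[339.04494382 257.5505618 ] [ 5  5 11  9 89] [ 0.4716 -0.332   0.078 ]
[ 0.52928236 -0.1995571  -0.05736548] [[-0.4, 1.5], [0.3, -0.6], [0.3, -2.3], [0.1, 0.4], [-0.3, 0.5], [-0.0, 0.5]]
[[0.569, -0.0666], [0.5612, -0.2014], [0.5535, -0.3362], [0.4871, -0.0619], [0.4794, -0.1967], [0.4716, -0.3315]]
```

View pics/fit.png

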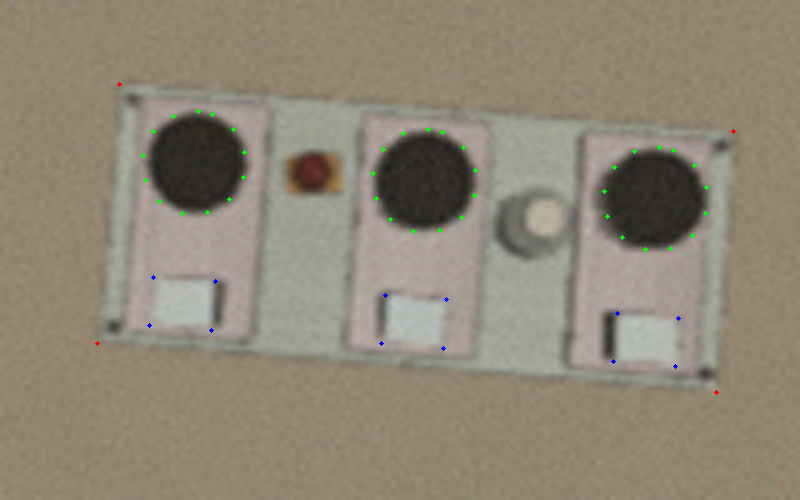

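The fit lands on the pads and tags to within about 2 mm. I'm turning the tool to line up with the rig, shutting the fingers and moving above the right pad.

send_rows:
  xyz:
    - [0,0,0]
    - [0,0,0]
    - [0,0,0]
    - [0,0,0]
  turn:
    - [0,0,0.12]
    - [0,0,0.12]
    - [0,0,0.12]
    - [0,0,0.118]
  gripper: 0
  newtons: 40

```text
time_s: 0.7
position: [0.2451, -0.5475, 0.231]
tool_rot: [-3.14, 0.096, 0.0]
ft_force: [-0.3, -0.9, 0.3]
finger_gap: 0.0121
```

send_rows:
  xyz:
    - [37,-28.5,0]
    - [37,-28.5,0]
    - [37,-28.5,0]
    - [37,-28.5,0]
    - [37,-28.5,0]
    - [37,-28.5,0]
    - [37,-28.5,0]
    - [37,-28.5,0]
  turn:
    - [0,0,0]
    - [0,0,0]
    - [0,0,0]
    - [0,0,0]
    - [0,0,0]
    - [0,0,0]
    - [0,0,0]
    - [0,0,0]

```text
time_s: 1.7
position: [0.5547, -0.3359, 0.231]
tool_rot: [-3.14, 0.09, 0.001]
ft_force: [1.4, -0.7, 0.6]
finger_gap: 0.0002
```

```bash
cat > st.py <<'E'
from h import *
q=np.load("q.npy");s=manip.observe();a=q[2]
R=np.array([[np.cos(a),-np.sin(a)],[np.sin(a),np.cos(a)]])
print("t",s["time_s"],"rig xy mm",(R.T@(s["position"][:2]-q[:2])*1e3).round(1),"z",(s["position"][2]*1e3).round(1),"F",s["ft_force"].round(2),"gap",s["finger_gap"])
T=cv2.Rodrigues(s["tool_rot"])[0];print("toolx ang-rig",np.arctan2(T[1,0],T[0,0])-a,"toolz",T[:,2].round(3))
E
python3 st.py
```

```text
t 1.7 rig xy mm [  33.2 -134.6] z 231.0 F [ 1.35 -0.66  0.56] gap 0.0002433199597004477
toolx ang-rig 0.00018674508635573017 toolz [-0.  0. -1.]
```

send_rows:
  xyz:
    - [0,0,35]
    - [0,0,35]
    - [0,0,35]
    - [0,0,28]
    - [0,0,0]
  turn:
    - [0,0,0]
    - [0,0,0]
    - [0,0,0]
    - [0,0,0]
    - [0,0,0]

```text
time_s: 2.33
position: [0.5516, -0.3354, 0.0948]
tool_rot: [-3.137, 0.09, 0.008]
ft_force: [-0.5, -0.0, 0.1]
finger_gap: -0.0003
```

send_rows:
  xyz:
    - [0,0,6]
    - [0,0,6]
    - [0,0,6]
    - [0,0,6]
    - [0,0,0]
    - [0,0,0]
  turn:
    - [0,0,0]
    - [0,0,0]
    - [0,0,0]
    - [0,0,0]
    - [0,0,0]
    - [0,0,0]

```text
time_s: 3.08
position: [0.554, -0.3372, 0.0751]
tool_rot: [3.14, -0.09, 0.001]
ft_force: [-0.5, 0.3, 4.3]
finger_gap: 0.0001
```

send_rows:
  xyz:
    - [0,0,4]
    - [0,0,4]
    - [0,0,0]
    - [0,0,0]
  turn:
    - [0,0,0]
    - [0,0,0]
    - [0,0,0]
    - [0,0,0]

```text
time_s: 3.58
position: [0.5542, -0.3374, 0.0683]
tool_rot: [3.139, -0.09, 0.002]
ft_force: [-4.5, 3.2, 12.8]
finger_gap: 0.0002
```

send_rows:
  xyz:
    - [0,0,4]
    - [0,0,4]
    - [0,0,0]
    - [0,0,0]
  turn:
    - [0,0,0]
    - [0,0,0]
    - [0,0,0]
    - [0,0,0]

```text
time_s: 4.08
position: [0.5543, -0.3374, 0.0616]
tool_rot: [3.139, -0.09, 0.002]
ft_force: [-9.2, 5.3, 21.6]
finger_gap: -0.0004
```

```bash
python3 st.py
```

```text
t 4.075 rig xy mm [  32.8 -136.2] z 61.6 F [-9.18  5.34 21.58] gap -0.0004054752975977772
toolx ang-rig 0.00027645474161378664 toolz [ 0.001 -0.001 -1.   ]
```

Right pad: 21.6 N at 16.4 mm, so about 1.25 N/mm, which is stiff. Middle pad next.

send_rows:
  xyz:
    - [0,0,-20]
    - [0,0,-25]
    - [0,0,-25]
    - [0,-45,0]
    - [0,-45,0]
    - [0,-45,0]
    - [0,0,0]
  turn:
    - [0,0,0]
    - [0,0,0]
    - [0,0,0]
    - [0,0,0]
    - [0,0,0]
    - [0,0,0]
    - [0,0,0]

```text
time_s: 4.95
position: [0.5614, -0.1991, 0.128]
tool_rot: [-3.139, 0.084, 0.001]
ft_force: [0.5, -1.2, -0.1]
finger_gap: 0.0
```

send_rows:
  xyz:
    - [0,0,20]
    - [0,0,20]
    - [0,0,6]
    - [0,0,6]
    - [0,0,6]
    - [0,0,4]
    - [0,0,0]
    - [0,0,0]
  turn:
    - [0,0,0]
    - [0,0,0]
    - [0,0,0]
    - [0,0,0]
    - [0,0,0]
    - [0,0,0]
    - [0,0,0]
    - [0,0,0]

```text
time_s: 5.95
position: [0.5617, -0.2026, 0.067]
tool_rot: [3.14, -0.09, 0.001]
ft_force: [-3.1, -1.9, 4.4]
finger_gap: -0.0003
```

```bash
python3 st.py
```

```text
t 5.95 rig xy mm [32.5 -1.2] z 67.0 F [-3.06 -1.95  4.42] gap -0.0002949660826975487
toolx ang-rig 9.536387433674298e-05 toolz [ 0.001 -0.001 -1.   ]
```

Already 4.4 N at 11 mm, about 0.31 N/mm, so this one is soft. Pressing deeper.

send_rows:
  xyz:
    - [0,0,3]
    - [0,0,3]
    - [0,0,0]
    - [0,0,0]
  turn:
    - [0,0,0]
    - [0,0,0]
    - [0,0,0]
    - [0,0,0]

```text
time_s: 6.45
position: [0.5619, -0.2026, 0.0612]
tool_rot: [3.139, -0.09, 0.002]
ft_force: [-2.8, -2.8, 6.6]
finger_gap: 0.0
```

send_rows:
  xyz:
    - [0,0,-22]
    - [0,0,-25]
    - [0,0,-25]
    - [0,-45,0]
    - [0,-45,0]
    - [0,-45,0]
    - [0,0,0]
  turn:
    - [0,0,0]
    - [0,0,0]
    - [0,0,0]
    - [0,0,0]
    - [0,0,0]
    - [0,0,0]
    - [0,0,0]

```text
time_s: 7.32
position: [0.5692, -0.064, 0.1321]
tool_rot: [-3.139, 0.084, -0.0]
ft_force: [-0.6, -0.6, -0.5]
finger_gap: -0.0001
```

send_rows:
  xyz:
    - [0,0,20]
    - [0,0,20]
    - [0,0,6]
    - [0,0,6]
    - [0,0,6]
    - [0,0,5]
    - [0,0,0]
    - [0,0,0]
  turn:
    - [0,0,0]
    - [0,0,0]
    - [0,0,0]
    - [0,0,0]
    - [0,0,0]
    - [0,0,0]
    - [0,0,0]
    - [0,0,0]

```text
time_s: 8.32
position: [0.5693, -0.0678, 0.0704]
tool_rot: [3.14, -0.09, 0.001]
ft_force: [-5.6, -0.5, 8.2]
finger_gap: -0.0
```

```bash
python3 st.py
```

```text
t 8.325 rig xy mm [ 32.4 133.8] z 70.4 F [-5.61 -0.46  8.22] gap -4.823746386904815e-05
toolx ang-rig 7.203847358922683e-05 toolz [ 0.    -0.001 -1.   ]
```

send_rows:
  xyz:
    - [0,0,4]
    - [0,0,4]
    - [0,0,2]
    - [0,0,0]
    - [0,0,0]
  turn:
    - [0,0,0]
    - [0,0,0]
    - [0,0,0]
    - [0,0,0]
    - [0,0,0]

```text
time_s: 8.95
position: [0.5698, -0.0679, 0.0615]
tool_rot: [3.139, -0.09, 0.002]
ft_force: [-9.0, -0.8, 16.8]
finger_gap: -0.0001
```

send_rows:
  xyz:
    - [0,0,-22]
    - [0,0,-25]
    - [0,0,-25]
    - [-27,45,0]
    - [-27,45,0]
    - [-28,44,0]
    - [0,0,0]
    - [0,0,0]
  turn:
    - [0,0,0]
    - [0,0,0]
    - [0,0,0]
    - [0,0,0]
    - [0,0,0]
    - [0,0,0]
    - [0,0,0]
    - [0,0,0]

```text
time_s: 9.95
position: [0.48, -0.1966, 0.1316]
tool_rot: [-3.14, 0.091, -0.002]
ft_force: [0.4, 0.2, -0.3]
finger_gap: -0.0001
```

```bash
python3 st.py
python3 - <<'E'
from h import *
a=cv2.resize(manip.read_camera("top")["image"][190:290,210:370],None,fx=5,fy=5,interpolation=cv2.INTER_CUBIC)
b=cv2.resize(manip.read_camera("scene")["image"][180:280,240:370],None,fx=6,fy=6,interpolation=cv2.INTER_CUBIC)
cv2.imwrite("pics/a1.png",a);cv2.imwrite("pics/b1.png",b)
E
```

```text
t 9.95 rig xy mm [-49.4   0.2] z 131.6 F [ 0.37  0.21 -0.27] gap -6.247074284975449e-05
toolx ang-rig -0.0007911412443547747 toolz [ 0.001  0.    -1.   ]
```

View pics/b1.png

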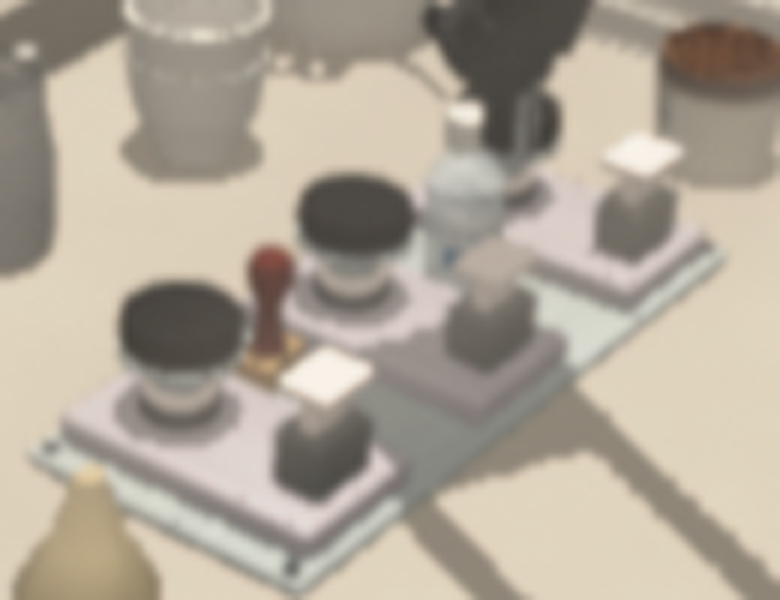

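Left pad: 16.8 N at 16.5 mm, about 0.96 N/mm. Middle is clearly the softest at about 0.33 N/mm. The picture shows all three tags up at crop (325,375), (495,260) and (645,150). The stamp and bottle are standing and the gripper is over the middle tag. Pushing it down.

send_rows:
  xyz:
    - [0,0,22]
    - [0,0,22]
    - [0,0,6]
    - [0,0,6]
    - [0,0,0]
  turn:
    - [0,0,0]
    - [0,0,0]
    - [0,0,0]
    - [0,0,0]
    - [0,0,0]

```text
time_s: 10.68
position: [0.48, -0.1963, 0.0756]
tool_rot: [3.14, -0.089, 0.001]
ft_force: [-0.1, -0.0, 0.5]
finger_gap: -0.0001
```

send_rows:
  xyz:
    - [0,0,4]
    - [0,0,4]
    - [0,0,3]
    - [0,0,3]
    - [0,0,0]
    - [0,0,0]
  turn:
    - [0,0,0]
    - [0,0,0]
    - [0,0,0]
    - [0,0,0]
    - [0,0,0]
    - [0,0,0]

```text
time_s: 11.42
position: [0.4793, -0.1965, 0.0611]
tool_rot: [-3.14, 0.09, 0.001]
ft_force: [1.1, -0.6, 1.8]
finger_gap: 0.0002
```

```bash
python3 st.py
```

```text
t 11.425 rig xy mm [-50.1   0.2] z 61.1 F [ 1.11 -0.62  1.8 ] gap 0.00018462591045236186
toolx ang-rig 0.00010373374311287847 toolz [-0.001  0.    -1.   ]
```

Nearly at the stop (61 mm). Pressing a little further until I feel it.

send_rows:
  xyz:
    - [0,0,2]
    - [0,0,2]
    - [0,0,0]
    - [0,0,0]
  turn:
    - [0,0,0]
    - [0,0,0]
    - [0,0,0]
    - [0,0,0]

```text
time_s: 11.92
position: [0.4796, -0.1967, 0.0607]
tool_rot: [3.14, -0.089, -0.001]
ft_force: [-15.9, 7.2, 35.3]
finger_gap: 0.0002
```

Hard stop felt at 60.7 mm (35 N). Retracting.

send_rows:
  xyz:
    - [0,0,-15]
    - [0,0,-30]
    - [0,0,-35]
    - [0,0,-35]
    - [-30,0,-20]
    - [-30,0,0]
    - [0,0,0]
  turn:
    - [0,0,0]
    - [0,0,0]
    - [0,0,0]
    - [0,0,0]
    - [0,0,0]
    - [0,0,0]
    - [0,0,0]

```text
time_s: 12.8
position: [0.4183, -0.1929, 0.1922]
tool_rot: [-3.14, 0.091, 0.001]
ft_force: [0.4, -0.5, -0.2]
finger_gap: -0.0002
```

```bash
python3 st.py
python3 - <<'E'
from h import *
b=cv2.resize(manip.read_camera("scene")["image"][180:280,240:370],None,fx=6,fy=6,interpolation=cv2.INTER_CUBIC)
cv2.imwrite("pics/b2.png",b)
E
```

```text
t 12.8 rig xy mm [-111.2    0.3] z 192.2 F [ 0.42 -0.54 -0.16] gap -0.00016172895386017943
toolx ang-rig -0.0007076038176000721 toolz [-0.001  0.    -1.   ]
```

View pics/b2.png

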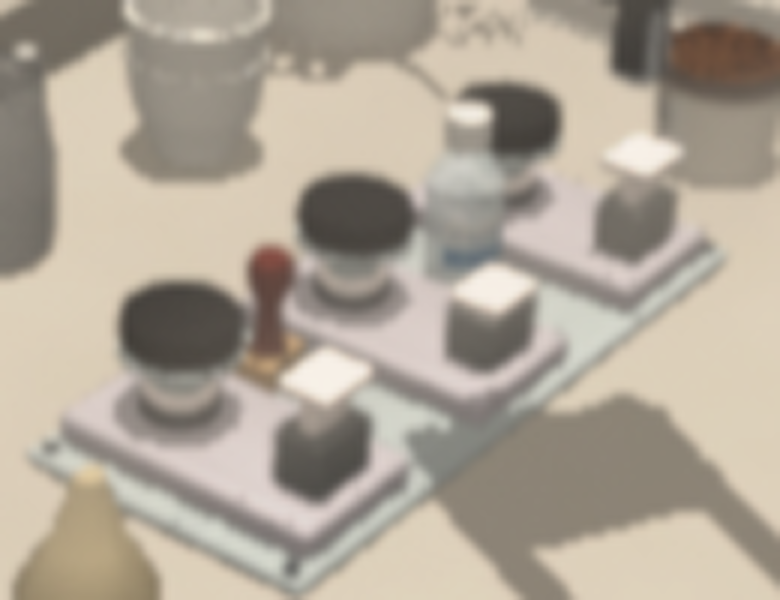

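The middle tag's cap at (495,290) sits on its block. The other two tags, at (325,375) and (645,150), are still up. The stamp and bottle are unmoved and all pads are back up. Handing in.

```bash
python3 -c "
from workcell import manip
print(manip.finish_job())"
```

```text
the job is handed in; nothing more can be done
None
```

I pressed all three pads about 16–17 mm down, found the middle one softest, and then pushed only the middle tag fully down. The job is handed in, at about 12.9 s of the 48 s allowed.

| Pad | Depth pressed | Force | Spring rate after about 1 N preload |
|---|---|---|---|
| Left | 16.5 mm | 16.8 N | about 0.96 N/mm |
| Middle | 16.8 mm | 6.6 N | about 0.33 N/mm |
| Right | 16.4 mm | 21.6 N | about 1.25 N/mm |

- **Tag:** the middle tag hit its stop at a fingertip height of 60.7 mm, with a peak of 35 N through the fingertips.
- **Last picture:** the middle cap rests on its block, and the left and right tags are still up. All pads have sprung back, and the stamp and bottle have not moved.
- **Not fully checked:** the last picture was a crop around the rig, so it leaves the tamper out or shows it only at the edge. The arm passed well above the items around the rig, and no stray contact force showed in the readings.
- **Small disagreement:** the rig position fitted from the top camera was up to about 2 mm off at single points, within what the tags and pads allow.

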